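# Open the sizing block's cover and drop the thin plug in its hole

## Task

Swing the clear dust cover of the blue sizing block up and right over until it lies back and stays fully open on its own. Then take the thin shaft-tip plug with the red grip out of its stand and drop it into the one of the three graded holes that matches its tip, so that it stands upright with its grip's shoulder down on the block. Leave the thick plug with the blue grip in its stand.

Things in the scene. Friction and masses are not known exactly. Their poses are not given: they have to be found in the camera images.
- sizing_block: Fixed blue block, 100 (x) x 200 (y) x 45 mm high; origin at the centre of its underside; z up, its x points to the hinge side (away from the robot), y along the row of holes. Three blind holes, 34 mm deep, lie in a row 12 mm to the robot's side of the middle: 12 mm diameter at y = +55 mm, 16 mm at y = 0, 20 mm at y = -55 mm. Two hinge brackets at the rear rise to 65 mm.
- cover (a joint): Angle of the clear cover about its hinge, rad: 0 shut (flat over the holes), about 1.57 straight up, where it balances, 2.1 fully open, where it rests on its stop leaning back. It weighs about 0.2 kg (less than 2 N at the knob) and turns almost freely: let go before the balance point it falls shut, past it it falls open.
- cover_hinge (a point): Middle of the cover's hinge axis, 58 mm above the table; the axis runs along the block's y.
- cover_knob (a point): Centre of the red ball knob, 22 mm diameter, on a 9 mm steel stem that sticks out from the middle of the cover's front edge, 150 mm from the hinge axis. Cover shut, it is 58 mm above the table, level with the hinge, on the robot's side, its centre 36 mm in front of the cover's front edge (table beneath it). The cover frame is 190 mm wide, 114 mm deep and 10 mm thick.
- sizing_block_hole0 (a point): Centre of the mouth of the 12 mm hole, on the block's top (45 mm up).
- sizing_block_hole1 (a point): Centre of the mouth of the 16 mm hole, on the block's top (45 mm up).
- sizing_block_hole2 (a point): Centre of the mouth of the 20 mm hole, on the block's top (45 mm up).
- plug_red_centre (a point): Thin plug, 78 mm long, about 0.12 kg: steel tip 14 mm diameter, 28 mm long with a small chamfer (it fits the 16 mm hole with about 1 mm all round), below a red cylindrical grip 28 mm diameter, 50 mm long, whose flat lower end is the shoulder. It stands upright in a grey stand (60 x 60 x 40 mm, hole 32 mm deep), shoulder on the stand's top. Point: middle of the grip, 25 mm above the shoulder; z along the plug, up.
- plug_red_tip (a point): Centre of the lower end of the thin plug's steel tip, 53 mm below the middle of its grip.
- plug_blue_centre (a point): Thick plug, as the thin one but with a blue grip and an 18 mm tip, in a like stand; to be left there. Point: middle of its grip.
Not all that is in view belongs to the job. Of the things that look like the part that bears plug_blue_centre, the larger one is meant. Of the things that look like the part that bears plug_red_centre, the smaller one is meant.

How it is judged:
On the way:
1. the cover lies fully open on its own (at least 1.95 rad), not held by the fingers (value of joint cover above 1.95 rad and contact force between the fingers and cover below 0.05 N), for 0.3 s.
At the end, for the whole second after the job is handed in: The cover is fully open (at least 1.95 rad). The thin red-gripped plug stands in the 16 mm hole: tip within 4 mm of the hole's axis and at least 24 mm below the block's top, upright within 0.09 rad (5 degrees). The blue-gripped plug still stands in its stand, within 20 mm of its start (value of joint cover above 1.95 rad and horizontal distance between plug_red_tip and sizing_block_hole1 below 0.004 m and z of plug_red_tip in the frame of sizing_block below 0.021 m and angle between plug_red_centre's own z axis and vertical below 0.09 rad and distance of plug_blue_centre from where it was at the start of the episode below 0.02 m and angle between plug_blue_centre's own z axis and vertical below 0.2 rad); the robot touches nothing.
It fails at once if the blue-gripped plug is taken out of its stand or knocked away (moved more than 30 mm) (distance of plug_blue_centre from where it was at the start of the episode above 0.03 m).
It also fails if it takes over 64 s, if anything falls off the work surface, if the arm or the gripper's body presses on something with over 40 N, if the wrist force passes 120 N, or if a joint passes its speed limit or range.

## Robot

A 7-joint arm with a two-finger parallel gripper is mounted at the origin on a cart in front of the work surface, level with it; the furniture and walls round the work are solid. World frame = base frame: x ahead of the robot, y to its left, z up, the work surface at z = 0. Lengths are in m, angles in rad, forces in N, time in s.
With the tool pointing down it reaches from about 0.425 to 0.875 m from the base axis. Payload 4.7 kg.
Tool frame: the origin (TCP) lies midway between the tips of the shut fingers; the grasp point (between the pads) lies 19 mm behind it; z points along the fingers, y is the direction in which the jaws open and shut (so a half turn about z gives the same grasp; the last joint's range is limited). The gripper opens to 87 mm and grips with 3 to 60 N. Pads are 19 mm wide; open, the fingers measure 117 mm over their backs; the gripper's body (75 mm by 190 mm) begins 51 mm behind the grasp point.
Start: joints at [-1.333, 0.321, -0.07, 1.45, 0.023, 1.371, -0.057], TCP at [0.144, 0.634, 0.223] pointing down, gripper open.
Joint ranges: [-2.86, 2.86], [-0.3, 2.09], [-1.38, 1.24], [0.06, 2.45], [-1.56, 4.7], [0.09, 2.05], [-2.69, 2.69]. Speed limits (rad/s): [2.57, 2.57, 3.14, 3.14, 3.14, 3.14, 3.14].

## Interface

Orientations are given as a rotation vector (axis times angle).
In Python, from bench import get_state, eyes, job gives the robot as it stands. The module is installed in compiled form; this text tells all that it offers.
- The arm moves only by the shell command python3 -m jog 'ROWS' [FORCE]. ROWS is JSON, a list that holds one entry, the list of rows, each a list of 5 numbers: the opening, from 0 (shut) to 1 (fully open), then the shift along the tool's x, y, z in units of 40 mm (1.0 is 40 mm), then the turn about the tool's z in units of 5 degrees (1.0 is 5 degrees). In form: [[[jaw, dx, dy, dz, turn], ...]]. A call has 1 to 10 rows; each row shifts and turns the commanded pose from where the row before left it, along the tool's axes as they then stand; what a row does not reach is not made up. A row lasts 1/8 s, in which the tool goes at most 62.5 mm and 10.7 degrees, less where a joint would pass 70% of its speed; a pose out of reach is approached as far as the arm can. A call is refused whole if a number of a shift passes 1 or a number of a turn 1, either way. A call with a gripper value outside its range is refused whole. The fingers move at their own pace and stop on an object; FORCE is the grip in N (left out, the last holds). Time passes only in rows, so rows that do not move let the fingers close. It gives the time, the measured TCP pose, the force and the opening at its end, in the units of the state.
- get_state(): the state, without advancing time (a new reading comes with each control period).
- eyes.get_image(name): name is "scene" or "top"; returns (picture, depth): 400x640x3 uint8, red, green, blue; 400x640 float32, m along the optical axis (not along the pixel's ray), 0 where there is no reading.
- eyes.camera_params(name): a dict with "camera_matrix" (3x3 intrinsics, pixels), "pose" (4x4, takes a point from camera to world coordinates). Camera axes: x right, y down, z forward; pixel columns grow to the right and rows downward; lengths in m; the calibration is good to about 2 mm. A picture is of the moment at which its call begins. camera_params takes no time and is no camera call.
- job.close_job(): hands the job in, once; it reports no verdict.
The state is a dict: "time": time; "joint_positions": joint angles; "qd": joint speeds; "joint_torque": joint torques, N m; "position": TCP position; "tool_rot": TCP orientation; "ft_force": force on the tool from outside, world axes, zero at the start; "torque": the same for the moment, N m; "grip_width": opening from 0.0 (shut) to 1.0 (fully open).
Only numpy, scipy, OpenCV 4.12 (cv2) and the standard library are available. Lean on these libraries where they do the work, as an engineer would, in place of code of your own. Each camera call takes 0.05 s, during which the arm holds its last target. There are 200 camera calls.

## Working session

There is one attempt and no reset: what is moved stays moved. The work goes in short steps, Python scripts to look and compute and a shell command to move; the robot and the scene stay as the last step left them, time stands still between calls to the robot, and variables do not carry over. Pictures are saved under pics/ and viewed, about 8 in all and at most 12, crops included, and the job is handed in when it is done.

```bash
mkdir -p pics; cat > h.py <<'E'
import numpy as np, cv2
from bench import get_state, eyes, job
from scipy.spatial.transform import Rotation as R
def grab(n):
    im,d=eyes.get_image(n); p=eyes.camera_params(n)
    return im,d,np.array(p["camera_matrix"]),np.array(p["pose"])
def plane(u,v,z,K,T):
    r=T[:3,:3]@np.linalg.inv(K)@np.array([u,v,1.]); c=T[:3,3]
    return c+r*(z-c[2])/r[2]
def cloud(d,K,T):
    v,u=np.indices(d.shape); P=np.stack([(u-K[0,2])/K[0,0]*d,(v-K[1,2])/K[1,1]*d,d],-1)
    return P@T[:3,:3].T+T[:3,3]
def save(n,im): cv2.imwrite("pics/"+n,cv2.cvtColor(im,cv2.COLOR_RGB2BGR))
E
python3 - <<'E'
from h import *
for n in("top","scene"):
    im,d,K,T=grab(n); save(n+"0.png",im); np.savez(n+"0.npz",im=im,d=d,K=K,T=T)
    print(n,K.round(1).tolist(),T.round(3).tolist())
s=get_state(); print(s["time"],s["position"],s["tool_rot"],R.from_rotvec(s["tool_rot"]).as_matrix().round(3).tolist())
E
```

```text
top [[477.2, 0.0, 325.9], [0.0, 477.2, 199.0], [0.0, 0.0, 1.0]] [[-0.006, -0.992, 0.129, 0.413], [-1.0, 0.003, -0.024, 0.147], [0.024, -0.129, -0.991, 1.155], [0.0, 0.0, 0.0, 1.0]]
scene [[486.9, 0.0, 318.5], [0.0, 486.9, 199.7], [0.0, 0.0, 1.0]] [[-0.566, -0.355, 0.744, -0.204], [-0.824, 0.254, -0.506, 0.648], [-0.009, -0.899, -0.437, 0.519], [0.0, 0.0, 0.0, 1.0]]
0.1 [0.14420627 0.63328941 0.22156314] [-3.50761279e-01 -3.12183251e+00  2.73008763e-03] [[-0.975, 0.222, -0.0], [0.222, 0.975, -0.002], [-0.0, -0.002, -1.0]]
```

View pics/top0.png

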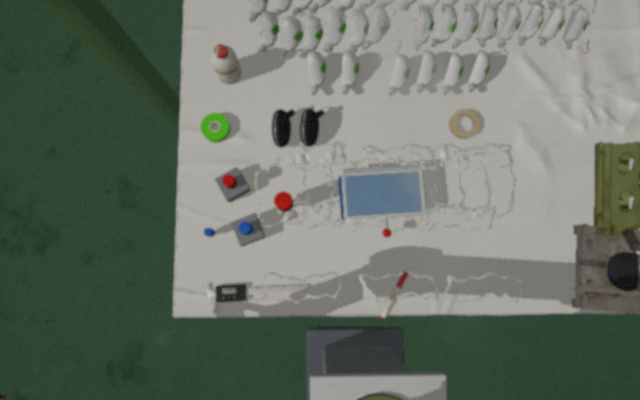

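View pics/scene0.png

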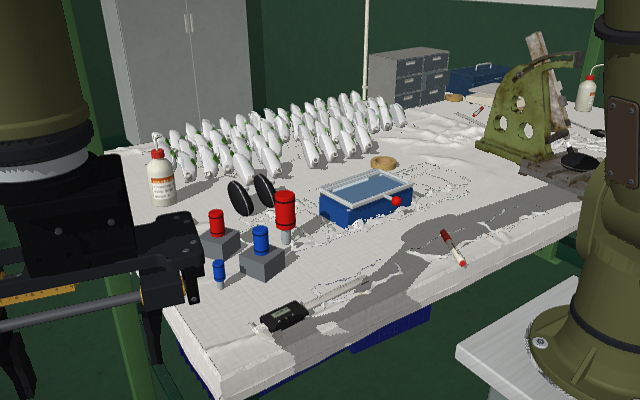

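The top view shows the red plug in its stand at about (229,182), the blue plug in its stand at (246,229), and a large red decoy at (283,202). There is also a small blue decoy at (209,232). The block is centred at (383,193) with its knob at (387,233). The scene view agrees.

```bash
python3 - <<'E'
from h import *
Z={n:np.load(n+"0.npz") for n in("top","scene")}
def blobs(n,kind):
    im=Z[n]["im"]; h=cv2.cvtColor(im,cv2.COLOR_RGB2HSV)
    if kind=="red": m=((h[...,0]<8)|(h[...,0]>172))&(h[...,1]>150)&(h[...,2]>90)
    else: m=(h[...,0]>105)&(h[...,0]<125)&(h[...,1]>(180 if kind=="blue" else 90))&(h[...,2]>60)
    k,l,s,c=cv2.connectedComponentsWithStats(m.astype(np.uint8))
    return [(c[i],s[i]) for i in range(1,k) if s[i,4]>25],l
for n in Z:
  z=Z[n];P=cloud(z["d"],z["K"],z["T"])
  for kind in("red","blue"):
    bl,l=blobs(n,kind)
    for c,s in bl:
        u,v=c.round().astype(int)
        print(n,kind,c.round(1),s.tolist(),"depthpt",P[v,u].round(3))
# top: cap planes
K,T=Z["top"]["K"],Z["top"]["T"]
P=cloud(Z["top"]["d"],K,T)
# cover outline: points height 0.05..0.075 in region
m=(P[...,2]>.05)&(P[...,2]<.072); m[:, :330]=0; m[:,435:]=0; m[:155]=0; m[222:]=0
pts=P[m][:,:2]; print(len(pts),[np.round(a,3) for a in cv2.minAreaRect((pts*1000).astype(np.float32))])
for q,(a,b) in{"redtop":(229,182),"bluetop":(246,229)}.items():
    w=P[b-8:b+9,a-8:a+9].reshape(-1,3); w=w[w[:,2]>.07]; print(q,len(w),w.mean(0).round(4),w.max(0).round(3),w.min(0).round(3))
for zz in(.058,):print("knob",plane(387,233,zz,K,T))
E
```

```text
top red [222.7  51.8] [219, 46, 8, 11, 62] depthpt [0.881 0.352 0.129]
top red [228.2 180.4] [223, 175, 12, 13, 111] depthpt [0.596 0.341 0.091]
top red [283.1 201.1] [275, 193, 17, 18, 231] depthpt [0.545 0.216 0.114]
top red [386.4 232.6] [384, 230, 6, 6, 33] depthpt [ 0.476 -0.015  0.072]
top red [401.8 279.4] [398, 273, 9, 13, 42] depthpt [ 0.37  -0.059  0.016]
top blue [245.2 227.7] [240, 223, 12, 10, 93] depthpt [0.487 0.302 0.092]
top blue [208.6 231.8] [206, 230, 7, 5, 26] depthpt [0.481 0.389 0.057]
scene red [589.5  77. ] [585, 75, 10, 5, 41] depthpt [ 0.737 -1.218  0.128]
scene red [156.8 153.5] [151, 149, 12, 10, 98] depthpt [0.875 0.361 0.129]
scene red [284.4 209.4] [275, 190, 21, 40, 666] depthpt [0.535 0.227 0.088]
scene red [395.8 200.5] [391, 196, 10, 10, 76] depthpt [ 0.473 -0.012  0.062]
scene red [215.9 222.7] [209, 209, 16, 29, 321] depthpt [0.587 0.348 0.073]
scene red [445.1 234.5] [441, 230, 10, 10, 45] depthpt [ 0.371 -0.059  0.013]
scene blue [359.9 208.9] [320, 188, 93, 41, 1414] depthpt [0.52  0.047 0.041]
scene blue [260.3 240.1] [253, 226, 16, 30, 391] depthpt [0.479 0.31  0.074]
scene blue [218.4 270.1] [213, 259, 12, 23, 212] depthpt [0.475 0.397 0.045]
scene blue [392.1 329.4] [343, 305, 88, 49, 989] depthpt [ 0.824 -0.378 -0.715]
scene blue [329.7 356.8] [319, 351, 22, 13, 27] depthpt [ 0.868 -0.124 -0.748]
scene blue [303.6 371. ] [294, 364, 24, 14, 35] depthpt [ 0.859 -0.008 -0.74 ]
scene blue [198.8 378.6] [194, 370, 10, 19, 33] depthpt [ 1.03   0.303 -0.738]
scene blue [279.7 383.6] [267, 376, 26, 17, 81] depthpt [ 0.861  0.087 -0.745]
4150 [array([568.158, -10.635]), array([129.149, 192.518]), np.float64(3.215)]
redtop 140 [0.5945 0.3422 0.0883] [0.61  0.357 0.095] [0.582 0.33  0.071]
bluetop 140 [0.4874 0.3039 0.0889] [0.501 0.318 0.096] [0.474 0.291 0.07 ]
knob [ 0.47651719 -0.01987874  0.058     ]
```

```bash
python3 -m jog '[[[1,0,0,0,-0.8],[1,0,0,0,-0.8],[1,0,0,0,-0.8],[1,0,0,0,-0.8],[1,0,0,0,0]]]' 6 && python3 -m jog '[[[1,-0.75,-0.93,0,0],[1,-0.75,-0.93,0,0],[1,-0.75,-0.93,0,0],[1,-0.75,-0.93,0,0],[1,-0.75,-0.93,0,0],[1,-0.75,-0.93,0,0],[1,-0.75,-0.93,0,0],[1,-0.75,-0.93,0,0]]]' && python3 -m jog '[[[1,-0.15,-0.93,0,0],[1,-0.15,-0.93,0,0],[1,-0.15,-0.93,0,0],[1,-0.15,-0.93,0,0],[1,-0.15,-0.93,0,0],[1,-0.15,-0.93,0,0],[1,-0.15,-0.93,0,0],[1,-0.15,-0.93,0,0],[1,-0.15,-0.93,0,0],[1,0,-0.93,0,0]]]'
python3 - <<'E'
from h import *
s=get_state(); M=R.from_rotvec(s["tool_rot"]).as_matrix(); p=s["position"]; print(s["time"],p,M.round(3).tolist(),s["grip_width"])
print("to knob grasp, units",(M.T@(np.array([.476,-.017,.058])-p)/.04+[0,0,.019/.04]).round(2))
im,d,K,T=grab("scene"); save("s1.png",im[80:330,200:520].repeat(2,0).repeat(2,1))
E
```

```text
time: 0.72
position: [0.1443, 0.6335, 0.222]
tool_rot: [0.086, -3.14, 0.001]
ft_force: [0.2, -0.1, -0.1]
grip_width: 1.001
time: 1.72
position: [0.4012, 0.3486, 0.2226]
tool_rot: [-0.085, 3.14, 0.0]
ft_force: [0.7, 0.3, 0.1]
grip_width: 1.0
time: 2.98
position: [0.4751, -0.0197, 0.2225]
tool_rot: [-0.084, 3.14, 0.0]
ft_force: [1.0, -0.1, 0.1]
grip_width: 0.997
2.975 [ 0.47508857 -0.01971337  0.22250497] [[-0.999, -0.054, 0.0], [-0.054, 0.999, 0.0], [-0.0, 0.0, -1.0]] 0.9972793430321015
to knob grasp, units [-0.03  0.07  4.59]
```

View pics/s1.png

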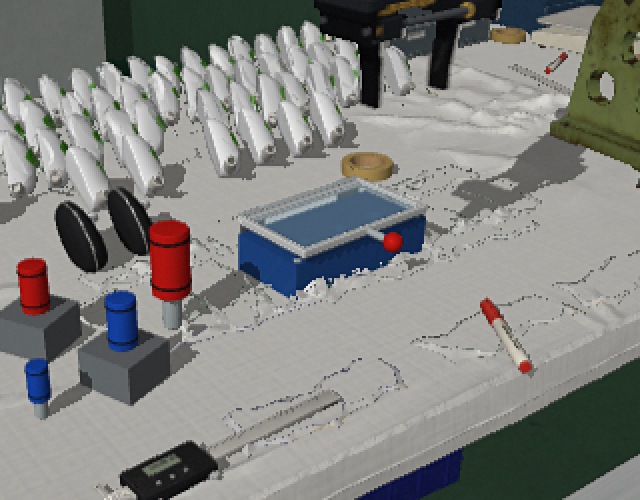

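The open gripper is above the knob (knob at about (392,242) in the crop). I'll descend and grip it.

```bash
python3 -m jog '[[[0.8,-0.05,0,0.92,0],[0.6,0,0,0.92,0],[0.6,0,0,0.92,0],[0.6,0,0,0.92,0],[0.6,0,0,0.92,0],[0.6,0,0,0,0]]]' 6 && python3 -m jog '[[[0,0,0,0,0],[0,0,0,0,0],[0,0,0,0,0],[0,0,0,0,0],[0,0,0,0,0],[0,0,0,0,0]]]' 8
```

```text
time: 3.78
position: [0.4742, -0.0185, 0.0363]
tool_rot: [0.085, -3.134, 0.002]
ft_force: [0.6, 0.5, -0.1]
grip_width: 0.605
time: 4.53
position: [0.4775, -0.0185, 0.0391]
tool_rot: [-0.087, 3.139, 0.0]
ft_force: [-1.0, -0.8, 4.9]
grip_width: 0.243
```

```bash
python3 -m jog '[[[0,-0.03,0,-0.49,0],[0,-0.095,0,-0.48,0],[0,-0.155,0,-0.46,0],[0,-0.215,0,-0.44,0],[0,-0.27,0,-0.405,0],[0,-0.32,0,-0.37,0],[0,0,0,0,0]]]'
python3 - <<'E'
from h import *
im,d,K,T=grab("scene"); save("s2.png",im[80:330,200:520].repeat(2,0).repeat(2,1))
E
```

```text
time: 5.4
position: [0.5205, -0.0159, 0.1449]
tool_rot: [0.087, -3.14, 0.0]
ft_force: [-1.9, -0.5, 1.8]
grip_width: 0.239
```

View pics/s2.png

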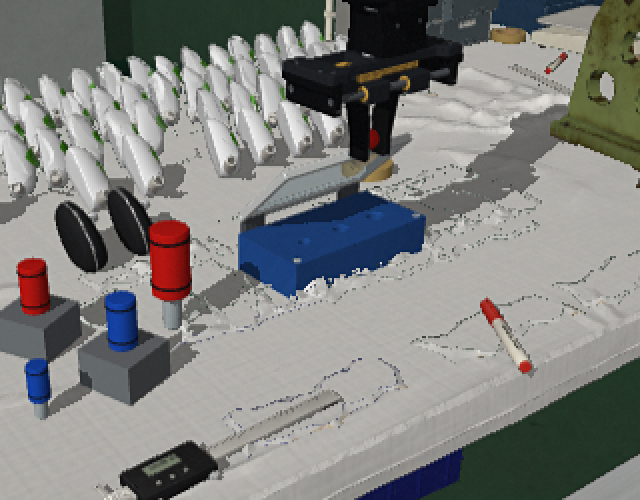

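The cover is about 45° up and the knob is held between the fingers at (373,140), with the holes now visible. I'll continue the arc.

```bash
python3 -m jog '[[[0,-0.365,0,-0.32,0],[0,-0.405,0,-0.27,0],[0,-0.435,0,-0.22,0],[0,-0.46,0,-0.16,0],[0,-0.475,0,-0.10,0],[0,-0.485,0,-0.04,0],[0,-0.485,0,0.025,0],[0,-0.48,0,0.09,0],[0,-0.465,0,0.15,0],[0,0,0,0,0]]]'
```

```text
time: 6.7
position: [0.6834, -0.0063, 0.1772]
tool_rot: [-0.088, 3.139, -0.0]
ft_force: [0.6, 1.3, 2.5]
grip_width: 0.237
```

```bash
python3 -m jog '[[[0.9,0,0,0,0],[0.9,0,0,0,0],[0.9,0,0,0,0],[0.9,0,0,0,0],[0.9,0,0,0,0],[0.9,0,0,-0.9,0],[0.9,0,0,-0.9,0],[0.9,0.5,0,-0.6,0],[0.9,0,0,0,0]]]'
python3 - <<'E'
from h import *
for n in("scene","top"):
    im,d,K,T=grab(n); np.savez(n+"1.npz",im=im,d=d,K=K,T=T)
    c=im[80:280,240:500] if n=="scene" else im[120:270,180:450]
    save(n+"3.png",cv2.resize(c,None,fx=2.5,fy=2.5,interpolation=cv2.INTER_CUBIC))
E
```

```text
time: 7.82
position: [0.6628, -0.0087, 0.277]
tool_rot: [-0.086, 3.136, 0.001]
ft_force: [0.9, 0.2, 0.2]
grip_width: 0.901
```

View pics/scene3.png

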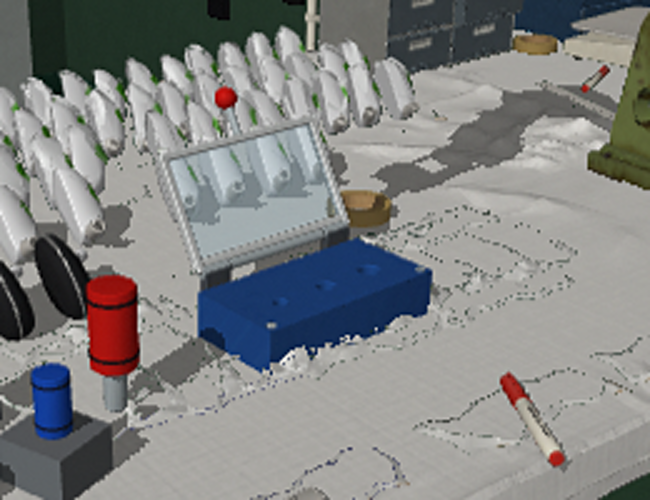

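View pics/top3.png

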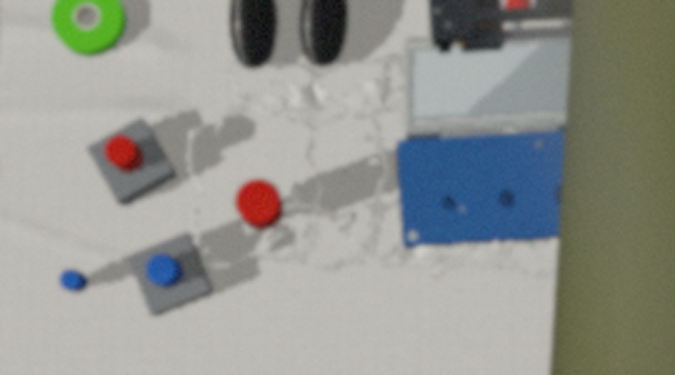

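The cover lies open, its knob up and back at (226,97) in the scene crop. The holes show at (278,301), (325,285) and (367,268) there, and at (448,203) and (507,198) in the top crop.

```bash
python3 - <<'E'
from h import *
def cen(n,box,thr,kind):
    z=np.load(n+"1.npz"); im=z["im"].astype(float); x0,y0,x1,y1=box; c=im[y0:y1,x0:x1]
    if kind=="dark":
        g=c.sum(2); w=np.clip(np.median(g)-thr-g,0,None)
    else:
        g=c[...,0]-np.maximum(c[...,1],c[...,2]); w=(g>50)*1.
    v,u=np.indices(w.shape); return (u*w).sum()/w.sum()+x0,(v*w).sum()/w.sum()+y0,z["K"],z["T"],w
for nm,n,b in[("h0","top",(353,196,366,208)),("h1","top",(377,194,389,206)),("h0","scene",(345,196,358,205)),("h1","scene",(363,189,377,199)),("h2","scene",(380,183,394,192))]:
    u,v,K,T,w=cen(n,b,30,"dark"); print(nm,n,round(u,1),round(v,1),plane(u,v,.045,K,T).round(4))
z=np.load("top1.npz");K,T=z["K"],z["T"]
for box in[(219,171,241,193)]:
    u,v,K,T,w=cen("top",box,0,"red"); print("redtop",u,v,w.sum(),plane(u,v,.09,K,T).round(4),plane(u,v,.088,K,T).round(4))
u,v,K2,T2,w=cen("scene",(205,205,229,241),0,"red"); print("scene red",u,v,w.sum(),np.argwhere(w.any(1))[[0,-1]].ravel()+205,[plane(u,v,q,K2,T2).round(4) for q in(.063,.065,.07)])
# block outline (top face) : blue in top
h=cv2.cvtColor(z["im"],cv2.COLOR_RGB2HSV); m=((h[...,0]>100)&(h[...,0]<125)&(h[...,1]>130)).astype(np.uint8); m[:,:330]=0;m[:165]=0;m[225:]=0
P=cloud(z["d"],K,T); mm=(m>0)&(abs(P[...,2]-.045)<.008); q=P[mm]; print(len(q),q[:,2].mean(),q.min(0).round(3),q.max(0).round(3))
s=get_state();print(s["position"])
E
```

```text
h0 top 359.1 200.5 [0.5538 0.0421 0.045 ]
h1 top 382.3 198.9 [ 0.5576 -0.0127  0.045 ]
h0 scene 349.5 200.9 [0.5583 0.0461 0.045 ]
h1 scene 366.7 194.1 [ 0.5634 -0.0076  0.045 ]
h2 scene 383.5 187.8 [ 0.5674 -0.0616  0.045 ]
redtop 228.48026315789474 180.64473684210526 152.0 [0.5943 0.3405 0.09  ] [0.5946 0.3409 0.088 ]
scene red 216.09470752089138 222.38718662952647 359.0 [209 237] [array([0.6057, 0.3407, 0.063 ]), array([0.6021, 0.342 , 0.065 ]), array([0.5933, 0.3454, 0.07  ])]
2412 0.04532854324198524 [ 0.515 -0.063  0.037] [0.618 0.087 0.052]
[ 0.66230374 -0.00785714  0.27370066]
```

```bash
python3 -m jog '[[[0.9,0.12,0.88,0,0],[0.9,0.12,0.88,0,0],[0.9,0.12,0.88,0,0],[0.9,0.12,0.88,0,0],[0.9,0.12,0.88,0,0],[0.9,0.12,0.88,0,0],[0.9,0.12,0.88,0,0],[0.9,0.12,0.88,0,0],[0.9,0.12,0.88,0,0],[0.9,0.12,0.88,0,0]]]' && python3 -m jog '[[[0.9,0,0,0.85,0],[0.9,0,0,0.85,0],[0.9,0,0,0.85,0],[0.9,0,0,0.85,0],[0.9,0,0,0,0],[0.9,0,0,0,0]]]'
python3 - <<'E'
from h import *
s=get_state(); M=R.from_rotvec(s["tool_rot"]).as_matrix(); p=s["position"]; print(p,M.round(3).tolist(),s["grip_width"])
print("units",(M.T@(np.array([.595,.342,.049])-p)/.04).round(2))
im,d,K,T=grab("scene"); save("s4.png",im[100:300,120:380].repeat(2,0).repeat(2,1))
E
```

```text
time: 9.18
position: [0.5942, 0.342, 0.2718]
tool_rot: [0.087, -3.138, 0.002]
ft_force: [1.0, 1.0, -0.3]
grip_width: 0.899
time: 9.93
position: [0.5953, 0.3409, 0.1385]
tool_rot: [-0.087, 3.14, 0.0]
ft_force: [-0.1, -0.1, 0.2]
grip_width: 0.901
[0.59529344 0.3409389  0.13854483] [[-0.998, -0.055, 0.0], [-0.055, 0.998, 0.0], [-0.0, 0.0, -1.0]] 0.9009137243355572
units [0.01 0.03 2.24]
```

View pics/s4.png

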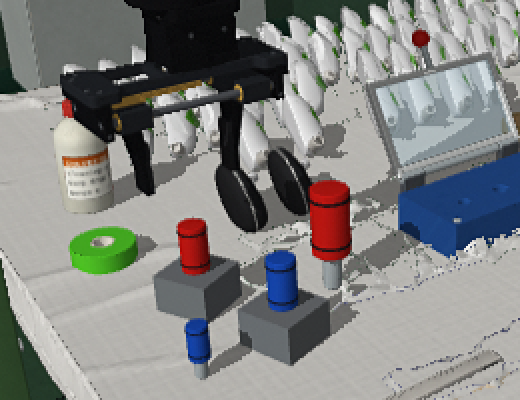

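The gripper is straddling the red plug (193,245), with the fingertips above it. Descend, grip and lift.

```bash
python3 -m jog '[[[0.7,0,0.03,0.75,0],[0.7,0,0,0.75,0],[0.7,0,0,0.74,0],[0.7,0,0,0,0],[0,0,0,0,0],[0,0,0,0,0],[0,0,0,0,0],[0,0,0,0,0],[0,0,0,0,0]]]' 20 && python3 -m jog '[[[0,0,0,-0.4,0],[0,0,0,-0.6,0],[0,0,0,-0.8,0],[0,0,0,-0.8,0],[0,0,0,0,0]]]'
python3 - <<'E'
from h import *
im,d,K,T=grab("scene"); save("s5.png",im[100:300,120:380].repeat(2,0).repeat(2,1))
E
```

```text
time: 11.1
position: [0.595, 0.3422, 0.0492]
tool_rot: [-0.087, 3.14, 0.001]
ft_force: [-0.1, 0.6, 2.0]
grip_width: 0.318
time: 11.72
position: [0.5966, 0.3426, 0.1567]
tool_rot: [-0.087, 3.135, 0.005]
ft_force: [0.2, 1.0, -1.2]
grip_width: 0.314
```

View pics/s5.png

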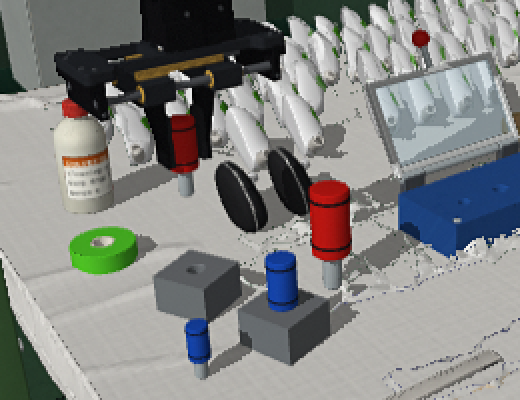

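```bash
python3 -m jog '[[[0,0,0,-0.6,0],[0,0,0,-0.6,0],[0,0,0,0,0]]]' && python3 -m jog '[[[0,0.145,-0.885,0,0],[0,0.145,-0.885,0,0],[0,0.145,-0.885,0,0],[0,0.145,-0.885,0,0],[0,0.145,-0.885,0,0],[0,0.145,-0.885,0,0],[0,0.145,-0.885,0,0],[0,0.145,-0.885,0,0],[0,0.145,-0.885,0,0],[0,0.145,-0.885,0,0]]]' && python3 -m jog '[[[0,0,0,0.69,0],[0,0,0,0.69,0],[0,0,0,0.69,0],[0,0,0,0.69,0],[0,0,0,0,0],[0,0,0,0,0],[0,0,0,0,0]]]'
python3 - <<'E'
from h import *
im,d,K,T=grab("scene"); np.savez("scene2.npz",im=im,d=d,K=K,T=T); save("s6.png",cv2.resize(im[130:240,300:440],None,fx=5,fy=5,interpolation=cv2.INTER_CUBIC))
print(get_state()["position"])
E
```

```text
time: 12.15
position: [0.5953, 0.342, 0.2012]
tool_rot: [-0.087, 3.139, 0.001]
ft_force: [-0.7, -0.1, -1.8]
grip_width: 0.316
time: 13.4
position: [0.5549, -0.0158, 0.1984]
tool_rot: [0.087, -3.137, 0.0]
ft_force: [-1.0, -0.2, -1.0]
grip_width: 0.314
time: 14.28
position: [0.5573, -0.0147, 0.0912]
tool_rot: [-0.087, 3.138, 0.0]
ft_force: [-0.8, -0.5, 0.1]
grip_width: 0.318
[ 0.55728118 -0.01467437  0.09124601]
```

View pics/s6.png

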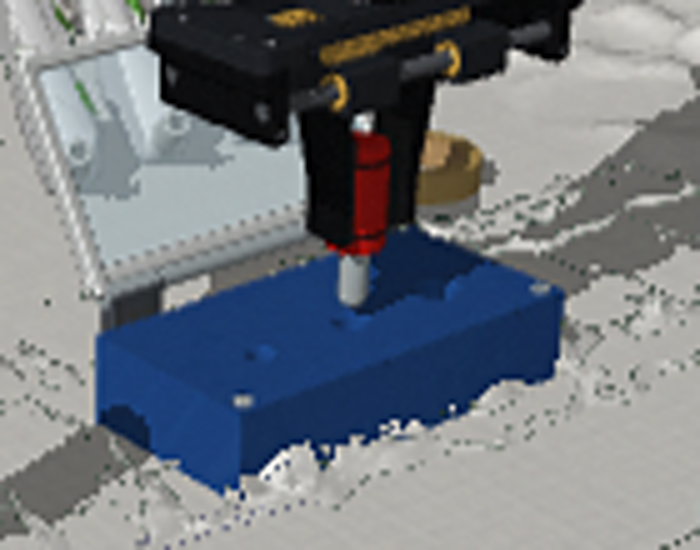

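The held tip's lower end is at about (352,300) in the crop, just above the 16 mm hole at (348,323). I'll look at the hole's true outline in the numbers before lowering.

```bash
python3 - <<'E'
from h import *
np.set_printoptions(linewidth=200)
for n,(x0,y0,x1,y1) in{"scene":(360,188,381,200),"top":(375,192,391,206)}.items():
    z=np.load(n+"1.npz"); print(n,x0,y0); print(z["im"][y0:y1,x0:x1,2])
z=np.load("scene2.npz"); print("tip 362.. rows 182"); print(z["im"][182:197,362:380,0])
K,T=z["K"],z["T"]; print(plane(370.5,190,.0545,K,T),plane(371.5,190,.0545,K,T)-plane(370.5,190,.0545,K,T),plane(370.5,191,.0545,K,T)-plane(370.5,190,.0545,K,T))
E
```

```text
scene 360 188
[[106 106 106 107 108 105 105 104 107 106 105 105 105 106 104 108 107 108 108 106 107]
 [106 105 107 106 105 106 105 105 105 103 106 103 104 105 108 107 105 105 104 105 107]
 [108 109 109 108 107 106 107 105 105 104 104 104 107 106 107 108 107 106 106 104 105]
 [108 108 109 106 107 104 105 107 105 104 103 104 104 107 106 106 106 106 104 106 105]
 [106 105 105 106 105 107 108 107 113 118 128 124 113 103 104 107 106 106 107 106 106]
 [106 107 107 107 107 107 103 108 108 114 126 130 137 137 118 106 106 105 104 105 106]
 [106 106 106 106 106 107  81  68  92 109 121 127 126 117 110 107 106 107 107 106 105]
 [104 105 105 106 105 107 103  87  94 109 122 127 120 107 105 106 106 108 108 107 106]
 [106 105 104 104 108 107 109 104 104 107 110 110 109 106 105 108 107 108 107 106 104]
 [106 105 106 104 107 106 108 108 108 106 106 107 107 106 107 108 106 105 105 107 105]
 [106 107 107 107 106 106 105 107 108 109 106 106 106 104 105 105 105 105 108 108 109]
 [106 106 105 106 107 106 105 107 109 108 107 107 108 106 105 104 105 108 110 110 109]]
top 375 192
[[137 139 139 139 138 142 138
[... 1492 characters left out ...]
129 102  31  12  16  14  15  17  15]
 [ 26  26  26  26  24  26  86 118 136 111  54  14  14  16  15  14  14  27]
 [ 26  27  26  25  25  24  30  44  47  38  19  13  16  15  16  25  26  27]
 [ 26  26  26  27  25  26  27  27  27  13  12  15  14  25  25  28  26  26]
 [ 24  26  26  25  26  27  25  27  30  30  31  31  27  26  26  27  27  27]
 [ 27  26  27  26  20  18  23  26  29  30  30  28  26  27  25  26  25  26]
 [ 26  26  25  27  24  24  23  27  28  29  27  27  27  26  27  25  27  27]
 [ 27  25  27  25  26  26  26  26  25  27  28  27  27  26  27  25  26  26]]
[ 0.55983653 -0.01524169  0.0545    ] [-1.32185021e-03 -1.84194594e-03  5.55111512e-17] [-4.14815077e-03  3.47852377e-03  5.55111512e-17]
```

```bash
python3 -m jog '[[[0,0,0.022,0.1,0],[0,0,0,0.1,0],[0,0,0,0.05,0],[0,0,0,0.05,0],[0,0,0,0,0],[0,0,0,0,0]]]'
```

```text
time: 15.08
position: [0.5565, -0.0139, 0.0782]
tool_rot: [-0.087, 3.14, 0.0]
ft_force: [0.1, 0.2, -1.3]
grip_width: 0.32
```

The tip is about 4 mm below the block's top with no contact force, so it appears to be in the hole. I'll continue down gently.

```bash
python3 -m jog '[[[0,0,0,0.1,0],[0,0,0,0.1,0],[0,0,0,0,0]]]' && python3 -m jog '[[[0,0,0,0.1,0],[0,0,0,0.1,0],[0,0,0,0.08,0],[0,0,0,0,0],[0,0,0,0,0]]]'
```

```text
time: 15.45
position: [0.5561, -0.0138, 0.0696]
tool_rot: [0.087, -3.14, 0.0]
ft_force: [-0.1, -0.4, -0.1]
grip_width: 0.316
time: 16.08
position: [0.5565, -0.0139, 0.059]
tool_rot: [-0.087, 3.14, 0.0]
ft_force: [0.2, 0.1, -1.3]
grip_width: 0.314
```

```bash
python3 -m jog '[[[0,0,0,0.06,0],[0,0,0,0.04,0],[0,0,0,0,0],[0,0,0,0,0]]]'; python3 -c "
from h import *
im,d,K,T=grab('scene'); save('s7.png',cv2.resize(im[130:240,300:440],None,fx=4,fy=4,interpolation=cv2.INTER_CUBIC))"
```

```text
time: 16.58
position: [0.5565, -0.0138, 0.055]
tool_rot: [-0.087, 3.14, 0.0]
ft_force: [0.4, -0.1, -1.0]
grip_width: 0.317
```

View pics/s7.png

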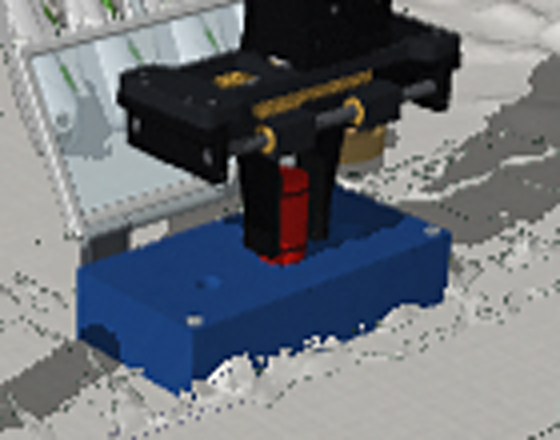

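The plug is down with its shoulder near the block top (283,258 in the crop). I'll release it and rise clear.

```bash
python3 -m jog '[[[0.45,0,0,0,0],[0.7,0,0,0,0],[0.7,0,0,0,0],[0.7,0,0,0,0],[0.7,0,0,-0.3,0],[0.7,0,0,-0.7,0],[0.7,0,0,-0.9,0],[0.7,0,0,-0.9,0],[0.7,0,0,-0.9,0],[0.7,0,0,0,0]]]' && python3 -m jog '[[[0.7,0.3,0.9,0,0],[0.7,0.3,0.9,0,0],[0.7,0.3,0.9,0,0],[0.7,0.3,0.9,0,0],[0.7,0.3,0.9,0,0],[0.7,0.3,0.9,0,0],[0.7,0,0.9,0,0],[0.7,0,0.9,0,0],[0.7,0,0,0,0],[0.7,0,0,0,0]]]'
python3 - <<'E'
from h import *
im,d,K,T=grab("scene"); save("s8.png",im[80:300,200:440].repeat(2,0).repeat(2,1))
im,d,K,T=grab("top"); m=(im[...,0].astype(int)-im[...,1:].max(2)>50).astype(np.uint8); P=cloud(d,K,T)
k,l,s,c=cv2.connectedComponentsWithStats(m)
for i in range(1,k):
    if s[i,4]>20: print(c[i].round(1),s[i,4],P[l==i].max(0).round(3),plane(*c[i],.095,K,T).round(4))
h=cv2.cvtColor(im,cv2.COLOR_RGB2HSV); b=(h[...,0]>105)&(h[...,0]<125)&(h[...,1]>180); b[:,:225]=0;b[:,265:]=0
v,u=np.nonzero(b); print("blue",u.mean(),v.mean())
E
```

```text
time: 17.88
position: [0.5586, -0.0141, 0.207]
tool_rot: [-0.086, 3.133, 0.002]
ft_force: [-0.5, -0.5, -0.6]
grip_width: 0.704
time: 19.12
position: [0.4685, 0.2687, 0.2025]
tool_rot: [0.086, -3.14, 0.002]
ft_force: [0.5, -0.3, -0.2]
grip_width: 0.696
[222.6  51.3] 81 [0.897 0.36  1.155] [0.8981 0.3593 0.095 ]
[386.3 121.4] 54 [0.708 0.004 0.203] [ 0.7305 -0.0184  0.095 ]
[384.9 196.6] 116 [0.569 0.147 1.155] [ 0.5562 -0.0114  0.095 ]
[282.7 200.4] 252 [0.565 0.236 1.155] [0.5483 0.2179 0.095 ]
[401.6 279.5] 79 [ 0.386 -0.047  0.021] [ 0.372  -0.0442  0.095 ]
blue 261.0 216.0
```

View pics/s8.png

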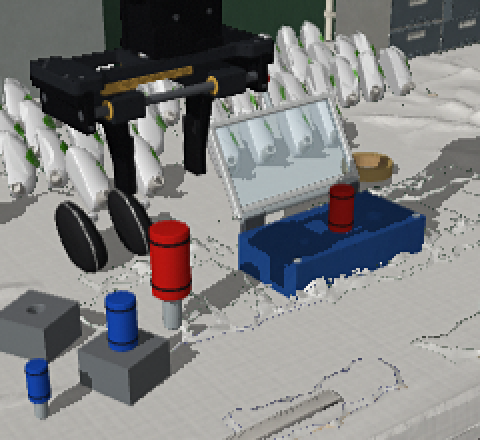

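The plug stands upright in the middle hole at (341,208) with its shoulder on the block. The cover is open, the blue plug is still in its stand at (121,322), and the gripper is clear.

```bash
python3 -c "
from h import *
job.close_job(); print(get_state()['time'])"
```

```text
the job is handed in; nothing more can be done
the job is handed in; nothing more can be done
```

The job is handed in, at about 19 s of the 64 s allowed; no verdict was reported. I swung the cover open by its knob and let it go past the balance point. I then took the thin red plug from its stand and set it in the middle (16 mm) hole.

**Last checks:**
- **Cover:** it lies back on its own. The top of the knob measured 0.203 m high, which fits the fully open position of about 2.1 rad.
- **Red plug:** it looks upright with its shoulder on the block. It went in with no contact force beyond its own weight. I judged its depth and uprightness from the picture and from the gripper height, which put the tip about 27 mm deep at release.
- **Blue plug:** in the scene picture it still stands in its stand. The gripper hid it from the top camera, so the colour check of its position there meant nothing.
- **Robot:** the gripper was clear of everything.

**Disagreement:** before lowering, the two cameras put the hole about 2 to 3 mm apart, probably because its inner wall was lit on one side. I used a compromise position, and the plug entered on the first try.

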